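# Lift the proofing-press cover to the pointer and hold it

## Task

An ink roller has been left on top of the closed cover of the hinged proofing press. Lay the roller flat in the blue tray, right way up (black roller and foot on the tray floor), and let go of it; then raise the press cover, which has a red grip on its front edge, until it is in line with the red pointer arm at its side, to within a few degrees, and finish while still holding it there, with nothing but the gripper fingers keeping it up. Do not move the pointer arm, the ink tubes or the jar.

Things in the scene. Friction and masses are not known exactly. Their poses are not given: they have to be found in the camera images.
- press: hinged proofing press, fixed: plywood bed 260 (x) x 280 (y) x 25 mm high, with a steel quadrant arc along its +y side (at y = +166, radius 200 mm about the hinge line, top 225 mm above the table). Origin: centre of the bed's underside; x points from the red grip's edge to the hinge edge (away from the robot), z up. Place and yaw vary; left or right of the tray
- cover (a joint): press cover angle, rad: 0 = shut and level, grows as the grip edge (-x) rises about the hinge at the far (+x) edge, stop at 1.35. Hinge nearly frictionless: the cover falls shut when let go. 0.45 to 0.8 kg; 2 to 4 N at the grip lift it. Grey plate with white middle, 240 (x) x 250 x 10 mm, top 42 mm above the table when shut
- cover_grip (a point): centre of the cover's red grip: round bar, diameter 30, length 34 mm, axis parallel to the hinge, on a neck 35 mm out from the middle of the front edge; 285 mm from the hinge line and 5 mm above it (42 mm above the bare table) when shut. Pinched from above across its flat ends (along the hinge) it turns between the pads as the cover rises. Axes move with the cover: x to the hinge, y along it
- cover_hinge (a point): point on the hinge line in the middle of the cover's far edge, 37 mm above the table; its y axis is the hinge line
- pointer (a joint): angle of the red pointer arm, rad, on the same hinge line and the same scale as cover: 0 = level, grows upward; 0.5 to 0.95 at the start, stiff, stays where it is. The cover is at the mark when cover equals it
- pointer_tip (a point): free end of the red pointer arm, a straight flat bar 240 x 8 x 10 mm beside the cover's +y edge (20 mm clear of the cover), pointing from the hinge line up towards the robot side; the tip is 250 mm from the hinge line. Its x axis points along the arm from tip to hinge
- brayer_grip (a point): grasp point on the red handle of the ink roller (brayer; loose, 0.22 kg, 164 mm long), 27 mm above what it stands on; it balances near here. Handle 26 mm wide (y), 26 high, from 75 mm behind (-x) to 25 mm ahead (+x) of this point, rear foot 14 mm high. Black roller 38 mm diameter, 100 mm long (y), axis 70 mm ahead; yoke 118 wide. Starts on the shut cover, handle towards the robot, yaw up to 0.65
- brayer: the same ink roller; origin on its underside straight below brayer_grip, same axes
- tray: blue shallow tray, fixed: 260 (x) x 180 (y) x 20 mm high, walls 5 mm, open above. Origin: centre of its underside; x along its length
- tray_in (a point): centre of the tray's inner floor (5 mm above the table), same axes as the tray; inside 250 x 170 mm
- ink_tube: bystander: blue and red ink tube with white cap, 130 mm long, 36 mm wide, 30 mm high, lying; origin under its middle
- spare_tube: bystander: another such ink tube, lying; origin under its middle
- ink_jar: bystander: green jar with black lid, 56 mm in diameter, 70 mm high; origin at the centre of its underside
Mind the look-alikes: they are no part of the job. Of the things like the brayer, leave any that is yellow; of the rest the smaller one is meant.

How it is judged:
On the way, in this order (a step that is already met when the one before it is completed fails the run):
1. the ink roller lies flat in the tray, let go, with the cover still shut (horizontal distance between brayer_grip and tray_in below 0.065 m and z of brayer_grip in the frame of tray_in between 0.018 and 0.034 m and angle between brayer_grip's own z axis and vertical below 0.15 rad and linear speed of brayer below 0.03 m/s and contact force between brayer and the fingers below 0.1 N and value of joint cover below 0.1 rad), for 0.2 s.
2. the cover is lifted off the bed (value of joint cover above 0.25 rad), for 0.1 s.
At the end, for the whole second after the job is handed in: Fingers hold the still cover (over 0.8 N, under 0.05 rad/s) within 5 degrees of the pointer arm, no loose thing touching it; the roller lies flat, right way up and released in the tray (tilt under 0.15 rad, grip point within 65 mm of the tray centre, 18 to 34 mm above its floor) (horizontal distance between brayer_grip and tray_in below 0.065 m and z of brayer_grip in the frame of tray_in between 0.018 and 0.034 m and angle between brayer_grip's own z axis and vertical below 0.15 rad and linear speed of brayer below 0.03 m/s and contact force between brayer and the fingers below 0.1 N and angle between the x axis of cover_grip and the x axis of pointer_tip, either way round below 0.087 rad and value of joint cover above 0.35 rad and velocity of joint cover between -0.05 and 0.05 rad/s and contact force between cover and the fingers above 0.8 N and contact force between cover and ink_tube below 0.1 N and contact force between cover and ink_jar below 0.1 N and contact force between cover and spare_tube below 0.1 N and contact force between cover and brayer below 0.1 N); the arm keeps its last pose, push and grip.
It fails at once if the pointer arm is moved (tip more than 12 mm) (distance of pointer_tip from where it was at the start of the episode above 0.012 m).
It fails at once if ink tube is moved by more than 30 mm (distance of ink_tube from where it was at the start of the episode above 0.03 m).
It fails at once if ink jar is moved by more than 30 mm (distance of ink_jar from where it was at the start of the episode above 0.03 m).
It fails at once if spare tube is moved by more than 30 mm (distance of spare_tube from where it was at the start of the episode above 0.03 m).
It also fails if it takes over 72 s, if anything falls off the work surface, if the arm or the gripper's body presses on something with over 40 N, if the wrist force passes 120 N, or if a joint passes its speed limit or range.

## Robot

A 6-joint arm with a two-finger parallel gripper is mounted at the origin on the work surface. World frame = base frame: x ahead of the robot, y to its left, z up, the work surface at z = 0. Lengths are in m, angles in rad, forces in N, time in s.
With the tool pointing down it reaches from about 0.425 to 0.95 m from the base axis. Payload 14.7 kg.
Tool frame: the origin (TCP) lies at the centre of the arm's flange, where the gripper is bolted on; the fingertips stand tip_extent ahead of it and the grasp point (between the pads) lies 155 mm ahead of it (tip_extent is the distance from the TCP to the fingertips, in m); z points along the fingers, y is the line along which they close (so a half turn about z gives the same grasp; the last joint's range is limited). The gripper opens to 85 mm and grips with 20 to 120 N. Pads are 22 mm wide; open, the fingers measure 114 mm over their backs; the gripper's body (76 mm by 85 mm) begins 54 mm behind the grasp point. The pads swing forward as they close: fully open they stand 13 mm farther back than shut.
Start: joints at [1.169, 0.48, 1.596, -0, 1.065, -0.047], TCP at [0.226, 0.61, 0.405] pointing down, gripper open.
Joint ranges: [-2.75, 2.75], [-0.82, 2.05], [0.23, 2.67], [-1.56, 4.7], [0.09, 2.69], [-2.92, 2.92]. Speed limits (rad/s): [1.89, 1.89, 2.39, 3.01, 3.01, 3.01].

## Interface

Orientations are given as a unit quaternion [w, x, y, z].
In Python, from bench import * gives the robot as it stands.
- The arm moves only by the shell command python3 -m creep 'ROWS' [FORCE]. ROWS is JSON, a list of rows, each a list of 3 entries, a list of its own where there are three numbers: the shift along the world's x, y, z in m, then the turn about the world's z in rad, then the finger opening in m, from 0 to 0.0854. In form: [[[x, y, z], twist, fingers], ...]. A call has 1 to 8 rows; each row shifts and turns the commanded pose from where the row before left it; what a row does not reach is not made up. A row lasts 1/12 s, in which the tool goes at most 41.7 mm and 7.16 degrees, less where a joint would pass 70% of its speed; a pose out of reach is approached as far as the arm can. A call is refused whole if a number of a shift passes 0.0417 or a number of a turn 0.125, either way. A call with a gripper value outside its range is refused whole. The fingers move at their own pace and stop on an object; FORCE is the grip in N (left out, the last holds). Time passes only in rows, so rows that do not move let the fingers close. It gives the time, the measured TCP pose, the force, the opening and the grip force at its end, in the units of the state.
- get_state(): the state, without advancing time (a new reading comes with each control period).
- capture(name): name is "scene" or "top"; returns a dict with "image" (420x560x3 uint8, red, green, blue), "z_map" (420x560 float32, m along the optical axis (not along the pixel's ray), 0 where there is no reading), "mtx" (3x3 intrinsics, pixels), "dist" ([k1, k2, p1, p2, k3] as OpenCV has them; the pictures are not rectified), "R" (3x3) and "t" (3): a world point X has camera coordinates R X + t. Camera axes: x right, y down, z forward; pixel columns grow to the right and rows downward; lengths in m; the calibration is good to about 2 mm. A picture is of the moment at which its call begins.
- sign_off(): hands the job in; it is judged then, once.
The state is a dict: "time": time; "joints": joint angles; "joint_velocities": joint speeds; "effort": joint torques, N m; "tcp_pos": TCP position; "orientation": TCP orientation; "ft_force": force on the tool from outside, world axes, zero at the start; "wrist_torque": the same for the moment, N m; "finger_gap": finger opening in m; "grasp_force": force on a finger pad.
Only numpy, scipy, OpenCV 4.12 (cv2) and the standard library are available. Lean on these libraries where they do the work, as an engineer would, in place of code of your own. Each camera call takes 0.05 s, during which the arm holds its last target. There are 200 camera calls.

## Working session

There is one attempt and no reset: what is moved stays moved. The work goes in short steps, Python scripts to look and compute and a shell command to move; the robot and the scene stay as the last step left them, time stands still between calls to the robot, and variables do not carry over. Pictures are saved under pics/ and viewed, at most 10 in all, crops included, and the job is handed in when it is done.

```bash
ls; mkdir -p pics; cat > h.py <<'E'
from bench import *
import numpy as np, cv2
def world(c,px,z=None):
    """pixels Nx2 -> world; by depth, or onto plane z"""
    px=np.asarray(px,float).reshape(-1,2)
    n=cv2.undistortPoints(px[:,None],c["mtx"],np.array(c["dist"]))[:,0]
    R=np.array(c["R"]);t=np.array(c["t"])
    d=np.c_[n,np.ones(len(n))]
    if z is None:
        zz=c["z_map"][px[:,1].round().astype(int),px[:,0].round().astype(int)]
        return (d*zz[:,None]-t)@R
    o=-R.T@t; r=d@R
    return o+r*((z-o[2])/r[:,2])[:,None]
def allw(c):
    h,w=c["z_map"].shape
    u,v=np.meshgrid(np.arange(w),np.arange(h))
    return world(c,np.c_[u.ravel(),v.ravel()]).reshape(h,w,3)
def save(n,im): cv2.imwrite("pics/"+n,im[...,::-1])
E
python3 - <<'E'
from h import *
for n in("scene","top"):
    c=capture(n); np.save(n+".npy",c,allow_pickle=True); save(n+"0.png",c["image"]); print(n,-c["R"].T@c["t"],c["mtx"][0,0])
print(get_state())
E
```

```text
pics
scene [1.64355448 0.24195189 1.09593529] 534.8844163784772
top [0.34211868 0.01939547 1.45817241] 432.29141767198485
{'time': 0.1, 'joints': array([ 1.16941298e+00,  4.80773430e-01,  1.59681801e+00, -2.87191667e-05,
        1.06510198e+00, -4.66070749e-02]), 'joint_velocities': array([-0.00097911, -0.00120622, -0.00176759, -0.0010792 ,  0.00168657,
       -0.00028533]), 'effort': array([ 2.04504729e-03, -9.52273536e+01, -4.31036961e+01, -1.16347255e-04,
        5.29781159e-03,  5.09715210e-05]), 'tcp_pos': array([0.22571444, 0.60935449, 0.40413101]), 'orientation': array([-1.10009736e-04,  1.76452420e-01,  9.84309017e-01, -5.39421358e-04]), 'ft_force': array([-0.61040023, -0.10033667, -0.55689234]), 'wrist_torque': array([-0.01405208,  0.01786558, -0.00157641]), 'grasp_force': 0.0, 'finger_gap': 0.08527576589927698}
```

View pics/top0.png

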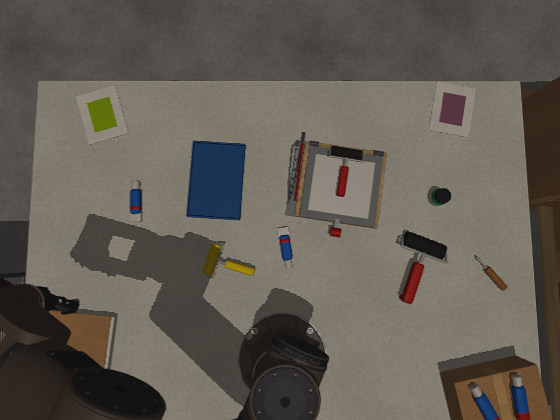

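View pics/scene0.png

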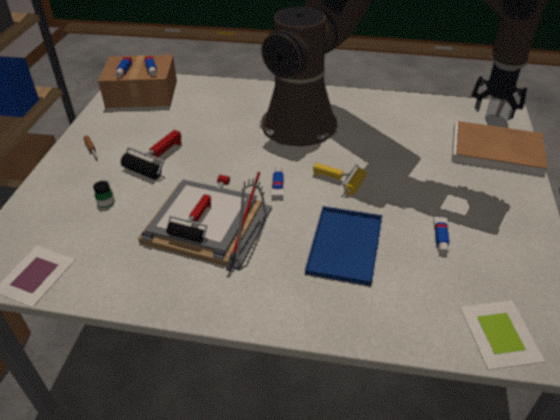

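The top view has three rollers: yellow at (228,262), which is excluded; a large red one on the table at (420,265); and a smaller red one on the press cover at (344,175). The target is the one on the cover, being red, the smaller of the two and on the shut cover. The tray is at (216,180), the cover grip at (335,230), the pointer at (300,170), the tubes at (136,200) and (286,246), and the jar at (440,196).

```bash
python3 - <<'E'
from h import *
c=np.load("top.npy",allow_pickle=True).item(); s=np.load("scene.npy",allow_pickle=True).item()
save("crop.png",cv2.resize(c["image"][125:245,270:400],None,fx=5,fy=5,interpolation=cv2.INTER_CUBIC)[:600])
def m(c,f,box):
    h=cv2.cvtColor(c["image"],cv2.COLOR_RGB2HSV).astype(int); k=f(h[...,0],h[...,1],h[...,2])
    z=np.zeros(k.shape,bool); z[box[1]:box[3],box[0]:box[2]]=1
    v,u=np.where(k&z); return np.c_[u,v].astype(np.float32)
red=lambda H,S,V:((H<8)|(H>172))&(S>130)&(V>50)
blue=lambda H,S,V:(H>100)&(H<125)&(S>130)
def rect(P): 
    r=cv2.minAreaRect((P[:,:2]*1000).astype(np.float32)); return np.round(cv2.boxPoints(r)).tolist(),np.round(r[0]),np.round(r[1])
def st(n,cam,P,W): 
    print(n,len(P),"zdepth",np.percentile(W[:,2],[5,50,95]).round(3),"mean",W.mean(0).round(4))
tp=m(c,blue,(180,135,250,225)); st("tray",c,tp,world(c,tp)); print(rect(world(c,tp,.02)))
gp=m(c,red,(322,218,348,242)); st("grip",c,gp,world(c,gp)); print(rect(world(c,gp,.05)))
hp=m(c,red,(330,155,356,200)); st("handle",c,hp,world(c,hp)); print(rect(world(c,hp,.082)))
pp=m(c,red,(285,125,312,225)); W=world(c,pp); st("ptr",c,pp,W)
print(W[np.argsort(W[:,0])][::12].round(3))
sp=m(s,red,(228,165,268,265)); W=world(s,sp); st("ptr scene",s,sp,W); print(W[np.argsort(W[:,0])][::15].round(3))
hs=m(s,red,(185,192,215,222)); st("handle scene",s,hs,world(s,hs))
# cover: grey/white plate by height via depth
A=allw(c); 
for lo,hi,n in((.032,.052,"cover"),):
    k=(A[...,2]>lo)&(A[...,2]<hi); z=np.zeros_like(k); z[138:240,285:392]=1
    k=(k&z).astype(np.uint8); nn,l,stt,_=cv2.connectedComponentsWithStats(k); i=1+stt[1:,4].argmax()
    P=A[l==i]; print(n,len(P),P[:,2].mean(),rect(P))
# roller: black
bk=m(c,lambda H,S,V:V<50,(325,143,370,162)); W=world(c,bk); st("roller",c,bk,W); print(rect(world(c,bk,.075)))
for n,b in(("tubeA",(125,178,147,222)),("tubeB",(274,224,298,270)),("jar",(425,182,455,208))):
    q=A[b[1]:b[3],b[0]:b[2]].reshape(-1,3); q=q[q[:,2]>.012]; print(n,q.min(0).round(3),q.max(0).round(3))
E
```

```text
tray 4008 zdepth [-0.001  0.004  0.018] mean [0.5856 0.2204 0.0101]
([[450.0, 139.0], [708.0, 122.0], [720.0, 299.0], [462.0, 316.0]], array([585., 219.]), array([177., 258.]))
grip 90 zdepth [0.046 0.054 0.06 ] mean [ 0.4057 -0.1747  0.0532]
([[389.0, -189.0], [417.0, -194.0], [423.0, -161.0], [395.0, -156.0]], array([ 406., -175.]), array([33., 28.]))
handle 225 zdepth [0.075 0.08  0.086] mean [ 0.5656 -0.1945  0.0986]
([[518.0, -201.0], [615.0, -218.0], [620.0, -194.0], [522.0, -177.0]], array([ 569., -197.]), array([24., 99.]))
ptr 130 zdepth [0.013 0.103 0.163] mean [ 0.5929 -0.0531  0.1215]
[[ 0.342  0.019  1.458]
 [ 0.513 -0.043  0.162]
 [ 0.53  -0.044  0.148]
 [ 0.547 -0.048  0.139]
 [ 0.567 -0.058  0.011]
 [ 0.586 -0.049  0.115]
 [ 0.606 -0.056  0.11 ]
 [ 0.625 -0.057  0.093]
 [ 0.648 -0.058  0.082]
 [ 0.667 -0.066  0.069]
 [ 0.688 -0.067  0.053]]
ptr scene 151 zdepth [0.046 0.106 0.154] mean [ 0.6059 -0.0549  0.1004]
[[ 0.409 -0.158  0.047]
 [ 0.545 -0.041  0.143]
 [ 0.562 -0.043  0.128]
 [ 0.577 -0.049  0.122]
 [ 0.588 -0.044  0.118]
 [ 0.605 -0.052  0.106]
 [ 0.613 -0.053  0.102]
 [ 0.626 -0.054  0.092]
 [ 0.681 -0.062  0.06 ]
 [ 0.692 -0.063  0.059]
 [ 0.706 -0.063  0.047]]
handle scene 240 zdepth [0.065 0.079 0.083] mean [ 0.5872 -0.1891  0.0814]
cover 4917 0.04101190907371773 ([[393.0, -300.0], [678.0, -344.0], [717.0, -97.0], [432.0, -52.0]], array([ 555., -198.]), array([251., 288.]))
roller 307 zdepth [0.068 0.076 0.081] mean [ 0.6636 -0.2119  0.075 ]
([[640.0, -263.0], [673.0, -267.0], [689.0, -157.0], [656.0, -152.0]], array([ 664., -210.]), array([112.,  33.]))
tubeA [0.342 0.019 0.012] [0.581 0.509 1.458]
tubeB [ 0.292 -0.032  0.013] [0.424 0.019 1.458]
jar [ 0.342 -0.553  0.012] [0.547 0.019 1.458]
```

View pics/crop.png

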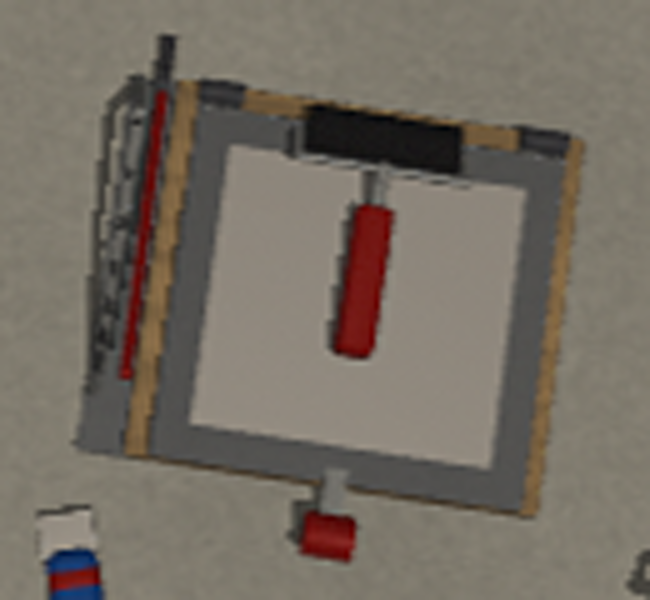

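The crop confirms the target: a small red-handled roller with its handle around (365,280) of the crop, on the white cover plate. From it I get brayer_grip ≈ (0.594,-0.201,0.069) with yaw -0.17, the tray centre at (0.585,0.219), the cover grip at (0.406,-0.175), press yaw -0.15 and the pointer at about 0.55 rad. These agree with the given sizes (tray 177×258, cover 251 wide, handle 24×99).

```bash
R='x'
python3 -m creep '[[[0.0167,-0.0368,0.005],0.0225,0.085],[[0.0167,-0.0368,0.005],0.0225,0.085],[[0.0167,-0.0368,0],0.0225,0.085],[[0.0167,-0.0368,0],0.0225,0.085],[[0.0167,-0.0368,0],0.0225,0.085],[[0.0167,-0.0368,0],0.0225,0.085],[[0.0167,-0.0368,0],0.0225,0.085],[[0.0167,-0.0368,0],0.0225,0.085]]' 60
python3 -m creep '[[[0.0167,-0.0368,0],0,0.085],[[0.0167,-0.0368,0],0,0.085],[[0.0167,-0.0368,0],0,0.085],[[0.0167,-0.0368,0],0,0.085],[[0.0167,-0.0368,0],0,0.085],[[0.0167,-0.0368,0],0,0.085],[[0.0167,-0.0368,0],0,0.085],[[0.0167,-0.0368,0],0,0.085]]'
python3 -m creep '[[[0.0167,-0.0368,0],0,0.085],[[0.0167,-0.0368,0],0,0.085],[[0.0167,-0.0368,0],0,0.085],[[0.0167,-0.0368,0],0,0.085],[[0.0167,-0.0368,0],0,0.085],[[0.0167,-0.0368,0],0,0.085],[[0,0,0],0,0.085],[[0,0,0],0,0.085]]'
```

```text
time: 0.77
tcp_pos: [0.3596, 0.3133, 0.4146]
orientation: [-0.0, 0.087, 0.996, -0.0]
ft_force: [1.1, 1.5, -0.2]
finger_gap: 0.0852
grasp_force: 0.0
time: 1.43
tcp_pos: [0.4933, 0.0186, 0.4147]
orientation: [-0.0, 0.087, 0.996, 0.0]
ft_force: [0.5, 1.1, 0.5]
finger_gap: 0.0852
grasp_force: 0.0
time: 2.1
tcp_pos: [0.5935, -0.2021, 0.4138]
orientation: [-0.0, 0.089, 0.996, 0.0]
ft_force: [-0.4, -0.2, 0.0]
finger_gap: 0.0849
grasp_force: 0.0
```

```bash

python3 -m creep '[[[0,0,-0.03],0,0.085],[[0,0,-0.035],0,0.085],[[0,0,-0.035],0,0.085],[[0,0,-0.035],0,0.085],[[0,0,-0.025],0,0.085],[[0,0,-0.018],0,0.085],[[0,0,-0.01],0,0.085],[[0,0,0],0,0.085]]'
python3 -m creep '[[[0,0,0],0,0.04],[[0,0,0],0,0.03],[[0,0,0],0,0.02],[[0,0,0],0,0.01],[[0,0,0],0,0.01],[[0,0,0],0,0.01],[[0,0,0],0,0.01],[[0,0,0],0,0.01]]' 60
```

```text
time: 2.77
tcp_pos: [0.5922, -0.199, 0.2247]
orientation: [-0.002, 0.087, 0.996, 0.001]
ft_force: [0.0, 0.4, 0.7]
finger_gap: 0.0852
grasp_force: 0.0
time: 3.43
tcp_pos: [0.5935, -0.2002, 0.2278]
orientation: [0.001, 0.087, 0.996, -0.0]
ft_force: [-1.3, 1.2, 10.6]
finger_gap: 0.0253
grasp_force: 58.6
```

```bash

python3 -m creep '[[[0,0,0.01],0,0.01],[[0,0,0.02],0,0.01],[[0,0,0.035],0,0.01],[[0,0,0.035],0,0.01],[[0,0,0.035],0,0.01],[[0,0,0.035],0,0.01],[[0,0,0.035],0,0.01],[[0,0,0.03],0,0.01]]' 
python3 - <<'E'
from h import *
for n in("scene","top"):
    c=capture(n); np.save(n+"1.npy",c,allow_pickle=True)
    if n=="scene": save("s1.png",cv2.resize(c["image"][80:290,100:380],None,fx=2.8,fy=2.8))
E
```

```text
time: 4.1
tcp_pos: [0.5927, -0.1999, 0.4651]
orientation: [0.001, 0.087, 0.996, -0.0]
ft_force: [0.7, -1.0, -1.7]
finger_gap: 0.0253
grasp_force: 59.2
```

View pics/s1.png

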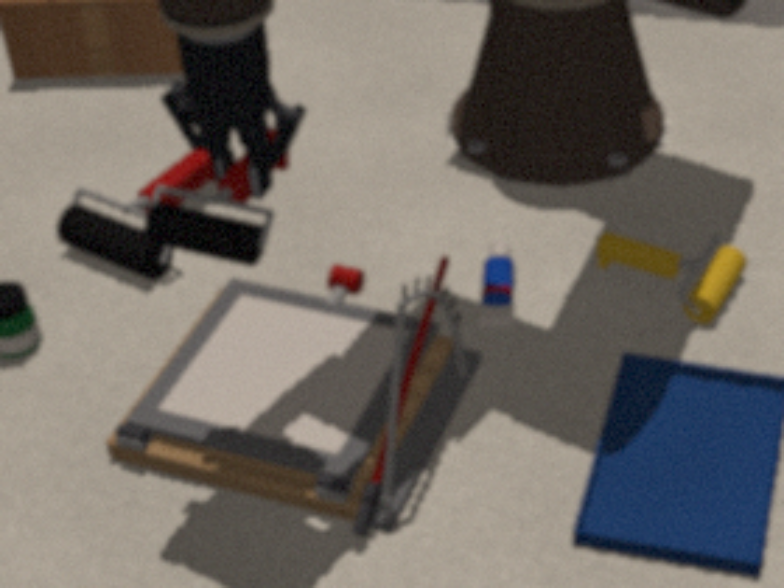

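The roller hangs about level in the gripper, with its black roller at (210,230) of the crop. The cover is clear and shut. Next I carry the roller over the tray and check its tilt there.

```bash

python3 -m creep '[[[-0.001,0.02,0],0.01,0.01],[[-0.001,0.035,0],0.01,0.01],[[-0.001,0.038,0],0.01,0.01],[[-0.001,0.038,0],0.01,0.01],[[-0.001,0.038,0],0.01,0.01],[[-0.001,0.038,0],0.01,0.01],[[-0.001,0.038,0],0.01,0.01],[[-0.001,0.038,0],0.01,0.01]]' 
python3 -m creep '[[[-0.001,0.038,0],0.01,0.01],[[-0.001,0.038,0],0.01,0.01],[[-0.002,0.035,-0.02],0.01,0.01],[[-0.002,0.025,-0.03],0,0.01],[[0,0,-0.035],0,0.01],[[0,0,-0.035],0,0.01],[[0,0,-0.02],0,0.01],[[0,0,0],0,0.01]]' 
python3 - <<'E'
from h import *
c=capture("scene"); np.save("scene2.npy",c,allow_pickle=True); A=allw(c)
h=cv2.cvtColor(c["image"],cv2.COLOR_RGB2HSV).astype(int); tz=get_state()["tcp_pos"]; print(tz)
near=(abs(A[...,0]-tz[0]-.03)<.14)&(abs(A[...,1]-tz[1])<.1)&(A[...,2]>.06)&(A[...,2]<tz[2]-.1)
red=near&((h[...,0]<8)|(h[...,0]>172))&(h[...,1]>130)
P=A[red]; print("red",len(P),P[np.argsort(P[:,0])][::max(1,len(P)//12)].round(3))
blk=near&(h[...,2]<60)&(A[...,0]>tz[0]+.04); Q=A[blk]; print("roller",len(Q),np.percentile(Q,[3,50,97],axis=0).round(3))
save("s2.png",cv2.resize(c["image"][100:300,260:480],None,fx=2.8,fy=2.8))
E
```

```text
time: 4.87
tcp_pos: [0.5843, 0.0846, 0.4615]
orientation: [-0.0, 0.047, 0.999, -0.0]
ft_force: [1.5, -0.3, -1.7]
finger_gap: 0.0252
grasp_force: 59.4
time: 5.53
tcp_pos: [0.5771, 0.2185, 0.317]
orientation: [-0.004, 0.032, 0.999, -0.001]
ft_force: [-1.8, 0.4, -2.9]
finger_gap: 0.0252
grasp_force: 59.5
[0.57813497 0.21864866 0.31968732]
red 213 [[0.535 0.224 0.171]
 [0.544 0.227 0.168]
 [0.554 0.225 0.169]
 [0.564 0.213 0.172]
 [0.571 0.216 0.172]
 [0.578 0.227 0.169]
 [0.586 0.231 0.166]
 [0.59  0.252 0.197]
 [0.594 0.215 0.17 ]
 [0.599 0.226 0.17 ]
 [0.605 0.224 0.168]
 [0.608 0.228 0.161]
 [0.67  0.255 0.156]]
roller 608 [[0.642 0.165 0.14 ]
 [0.665 0.214 0.161]
 [0.674 0.262 0.169]]
```

View pics/s2.png

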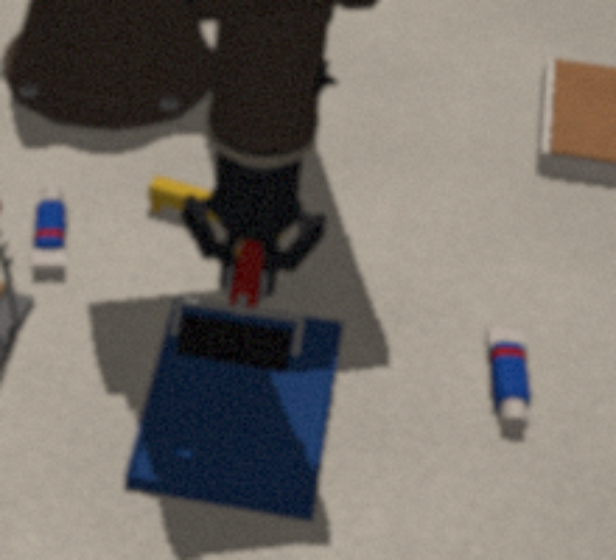

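The handle is level (top at z≈0.170 along its length) and centred over the tray. The roller is at (235,340) of the crop and projects inside the tray. Contact should come at TCP z ≈ 0.191, so I lower it now.

```bash

python3 -m creep '[[[0,0,-0.025],0,0.01],[[0,0,-0.03],0,0.01],[[0,0,-0.025],0,0.01],[[0,0,-0.018],0,0.01],[[0,0,-0.01],0,0.01],[[0,0,-0.008],0,0.01],[[0,0,-0.005],0,0.01],[[0,0,0],0,0.01]]' 
python3 -m creep '[[[0,0,-0.003],0,0.01],[[0,0,-0.003],0,0.01],[[0,0,0],0,0.01],[[0,0,0],0,0.01]]'
```

```text
time: 6.25
tcp_pos: [0.5795, 0.219, 0.201]
orientation: [0.0, 0.032, 0.999, 0.0]
ft_force: [-0.3, -0.2, -1.5]
finger_gap: 0.0251
grasp_force: 59.7
time: 6.58
tcp_pos: [0.5793, 0.219, 0.195]
orientation: [0.0, 0.032, 0.999, 0.0]
ft_force: [0.4, 0.6, -3.1]
finger_gap: 0.0253
grasp_force: 59.7
```

```bash

python3 -m creep '[[[0,0,-0.002],0,0.01],[[0,0,-0.002],0,0.01],[[0,0,0],0,0.01],[[0,0,0],0,0.01]]'
python3 -m creep '[[[0,0,-0.001],0,0.01],[[0,0,0],0,0.01],[[0,0,0],0,0.01]]'
```

```text
time: 6.92
tcp_pos: [0.5793, 0.219, 0.1909]
orientation: [0.0, 0.032, 0.999, 0.0]
ft_force: [-0.9, 0.5, 2.4]
finger_gap: 0.0251
grasp_force: 60.0
time: 7.17
tcp_pos: [0.5793, 0.219, 0.1908]
orientation: [0.0, 0.032, 0.999, 0.0]
ft_force: [-6.1, -1.8, 20.4]
finger_gap: 0.0251
grasp_force: 62.6
```

```bash

python3 -m creep '[[[0,0,0.0005],0,0.03],[[0,0,0],0,0.04],[[0,0,0],0,0.06],[[0,0,0],0,0.085],[[0,0,0],0,0.085],[[0,0,0],0,0.085],[[0,0,0],0,0.085],[[0,0,0],0,0.085]]'
python3 -m creep '[[[0,0,0.01],0,0.085],[[0,0,0.025],0,0.085],[[0,0,0.035],0,0.085],[[0,0,0.04],0,0.085],[[0,0,0.04],0,0.085],[[0,0,0.04],0,0.085],[[0,0,0.035],0,0.085],[[0,0,0.01],0,0.085]]'
python3 - <<'E'
from h import *
c=capture("scene"); np.save("scene3.npy",c,allow_pickle=True); A=allw(c)
h=cv2.cvtColor(c["image"],cv2.COLOR_RGB2HSV).astype(int)
near=(abs(A[...,0]-.6)<.14)&(abs(A[...,1]-.219)<.09)&(A[...,2]>.015)&(A[...,2]<.08)
P=A[near&((h[...,0]<8)|(h[...,0]>172))&(h[...,1]>130)]; print(len(P),P[np.argsort(P[:,0])][::max(1,len(P)//10)].round(3))
Q=A[near&(h[...,2]<60)&(A[...,0]>.63)]; print("roller",len(Q),np.percentile(Q,[3,50,97],axis=0).round(3))
# pointer: red points, line fit along hinge-perpendicular
for f in("scene3","scene","top"):
    c=np.load(f+".npy",allow_pickle=True).item(); A=allw(c); h=cv2.cvtColor(c["image"],cv2.COLOR_RGB2HSV).astype(int)
    k=((h[...,0]<8)|(h[...,0]>172))&(h[...,1]>110)&(A[...,0]>.48)&(A[...,0]<.75)&(A[...,1]>-.08)&(A[...,1]<-.02)&(A[...,2]>.03)&(A[...,2]<.3)
    P=A[k]; m=np.median(P,0); d=cv2.fitLine(P.astype(np.float32),cv2.DIST_HUBER,0,.005,.001).ravel()[:3]; d*=np.sign(-d[0])
    print(f,len(P),"dir",d.round(3),"yaw",np.arctan2(-d[1],-d[0]).round(3),"ang",np.arctan2(d[2],np.hypot(*d[:2])).round(3),"zmax",P[:,2].max().round(3),"med",m.round(3))
    r=(h[...,0]<8)|(h[...,0]>172); r=r&(h[...,1]>120)&(abs(A[...,0]-.406)<.03)&(abs(A[...,1]+.175)<.03)&(A[...,2]>.02)
    print(" grip",A[r].mean(0).round(3),len(A[r]))
E
```

```text
time: 7.83
tcp_pos: [0.5792, 0.2189, 0.1901]
orientation: [-0.0, 0.032, 0.999, -0.0]
ft_force: [-0.4, -0.5, -0.8]
finger_gap: 0.0848
grasp_force: 0.0
time: 8.5
tcp_pos: [0.5799, 0.2192, 0.4321]
orientation: [0.004, 0.032, 0.999, 0.001]
ft_force: [1.3, 1.1, -0.3]
finger_gap: 0.085
grasp_force: 0.0
229 [[0.513 0.22  0.039]
 [0.53  0.227 0.044]
 [0.54  0.217 0.044]
 [0.553 0.212 0.044]
 [0.563 0.213 0.042]
 [0.573 0.211 0.044]
 [0.584 0.212 0.042]
 [0.593 0.213 0.044]
 [0.602 0.222 0.043]
 [0.608 0.226 0.038]
 [0.673 0.205 0.028]]
roller 658 [[0.644 0.158 0.016]
 [0.67  0.217 0.034]
 [0.723 0.286 0.044]]
scene3 181 dir [-0.856  0.134  0.499] yaw -0.156 ang 0.523 zmax 0.184 med [ 0.601 -0.049  0.11 ]
 grip [ 0.419 -0.17   0.05 ] 75
scene 176 dir [-0.853  0.128  0.506] yaw -0.149 ang 0.53 zmax 0.186 med [ 0.598 -0.049  0.109]
 grip [ 0.419 -0.171  0.05 ] 75
top 130 dir [-0.854  0.131  0.504] yaw -0.152 ang 0.528 zmax 0.169 med [ 0.6   -0.054  0.106]
 grip [ 0.406 -0.174  0.053] 92
```

The roller lies flat in the tray (handle top at z=0.044, expected 0.045) and is released. The pointer angle is ≈0.527 and the press yaw -0.152. Next is the cover grip.

```bash

python3 -m creep '[[[-0.007,-0.015,0.015],-0.011,0.085],[[-0.0155,-0.0357,0.003],-0.011,0.085],[[-0.0155,-0.0357,0],-0.011,0.085],[[-0.0155,-0.0357,0],-0.011,0.085],[[-0.0155,-0.0357,0],-0.011,0.085],[[-0.0155,-0.0357,0],-0.011,0.085],[[-0.0155,-0.0357,0],-0.011,0.085],[[-0.0155,-0.0357,0],-0.011,0.085]]'
python3 -m creep '[[[-0.0155,-0.0357,0],0,0.085],[[-0.0155,-0.0357,0],0,0.085],[[-0.0155,-0.0357,0],0,0.085],[[-0.009,-0.0210,-0.02],0,0.085],[[0,0,-0.04],0,0.085],[[0,0,-0.04],0,0.085],[[0,0,-0.03],0,0.085],[[0,0,-0.01],0,0.085]]'
python3 -m creep '[[[0,0,0],0,0.085],[[0,0,0],0,0.085]]'
python3 - <<'E'
from h import *
c=capture("scene"); s=get_state(); print(s["tcp_pos"]); save("s4.png",cv2.resize(c["image"][100:260,140:320],None,fx=3.5,fy=3.5))
E
```

```text
time: 9.22
tcp_pos: [0.4623, -0.0472, 0.4431]
orientation: [-0.0, 0.076, 0.997, -0.0]
ft_force: [1.0, -0.5, -0.7]
finger_gap: 0.0847
grasp_force: 0.0
time: 9.88
tcp_pos: [0.4063, -0.1735, 0.2995]
orientation: [-0.002, 0.077, 0.997, 0.001]
ft_force: [-1.7, 0.7, 0.3]
finger_gap: 0.085
grasp_force: 0.0
time: 10.05
tcp_pos: [0.408, -0.174, 0.303]
orientation: [-0.001, 0.076, 0.997, 0.0]
ft_force: [0.5, 0.3, 1.5]
finger_gap: 0.0849
grasp_force: 0.0
[ 0.40837302 -0.17413956  0.30374191]
```

View pics/s4.png

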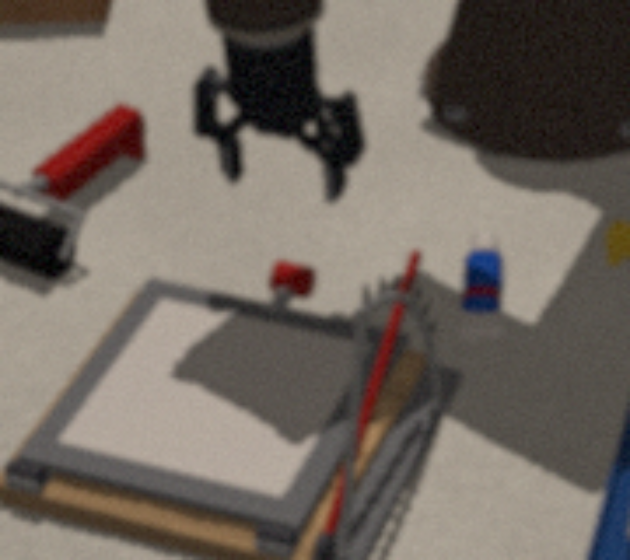

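The fingers, at (232,175) and (335,190), straddle the grip at (292,278) with nothing in between, so I descend and close.

```bash

python3 -m creep '[[[0,0,-0.02],0,0.085],[[0,0,-0.03],0,0.085],[[0,0,-0.025],0,0.085],[[0,0,-0.016],0,0.085],[[0,0,-0.01],0,0.085],[[0,0,-0.005],0,0.085],[[0,0,0],0,0.085],[[0,0,0],0,0.085]]'
python3 -m creep '[[[0,0,0],0,0.05],[[0,0,0],0,0.04],[[0,0,0],0,0.03],[[0,0,0],0,0.02],[[0,0,0],0,0.02],[[0,0,0],0,0.02],[[0,0,0],0,0.02],[[0,0,0],0,0.02]]' 50
```

```text
time: 10.77
tcp_pos: [0.4087, -0.1743, 0.1981]
orientation: [0.001, 0.076, 0.997, -0.0]
ft_force: [0.4, 1.4, 0.6]
finger_gap: 0.085
grasp_force: 0.0
time: 11.43
tcp_pos: [0.4082, -0.1749, 0.1979]
orientation: [0.001, 0.076, 0.997, -0.0]
ft_force: [-9.4, -15.6, 16.6]
finger_gap: 0.033
grasp_force: 49.4
```

```bash

python3 -m creep '[[[0.0007,-0.001,0.0118],0,0.02],[[0.0007,-0.0001,0.0117],0,0.02],[[0.0018,-0.0003,0.014],0,0.02],[[0.0024,-0.0003,0.0141],0,0.02],[[0.0032,-0.0005,0.0138],0,0.02],[[0.0038,-0.0006,0.0138],0,0.02],[[0,0,0],0,0.02]]'

```

```text
time: 12.02
tcp_pos: [0.4213, -0.1771, 0.2782]
orientation: [0.001, 0.076, 0.997, -0.0]
ft_force: [-0.6, -1.0, -4.3]
finger_gap: 0.0332
grasp_force: 50.8
```

Forces are low, so the cover is riding along. Continuing the arc.

```bash

python3 -m creep '[[[0.0045,-0.0007,0.0134],0,0.02],[[0.0052,-0.0008,0.0134],0,0.02],[[0.0058,-0.0009,0.0128],0,0.02],[[0.0064,-0.001,0.0128],0,0.02],[[0.0063,-0.001,0.011],0,0.02],[[0,0,0],0,0.02],[[0,0,0],0,0.02],[[0,0,0],0,0.02]]'
python3 - <<'E'
from h import *
for f in("scene","top"):
    c=capture(f); A=allw(c); h=cv2.cvtColor(c["image"],cv2.COLOR_RGB2HSV).astype(int)
    k=((h[...,0]<8)|(h[...,0]>172))&(h[...,1]>110)&(A[...,0]>.48)&(A[...,0]<.75)&(A[...,1]>-.08)&(A[...,1]<-.02)&(A[...,2]>.03)&(A[...,2]<.3)
    P=A[k]; d=cv2.fitLine(P.astype(np.float32),cv2.DIST_HUBER,0,.005,.001).ravel()[:3]; d*=np.sign(-d[0]); print(f,"ptr",len(P),np.arctan2(d[2],np.hypot(*d[:2])).round(3))
    # cover: white middle+grey plate, in hinge coords
    q=A-np.array([.691,-.217,0]); u=-(q@np.array([.988,-.152,0])); v=q@np.array([.152,.988,0])
    k=(u>.03)&(u<.2)&(abs(v)<.1)&(A[...,2]>.05)&(A[...,2]<.035+u*1.0)&(h[...,1]<70)
    U,Z=u[k],A[...,2][k]; L=cv2.fitLine(np.c_[U,Z].astype(np.float32),cv2.DIST_HUBER,0,.005,.001).ravel(); print(" cover",k.sum(),np.arctan(L[1]/L[0]).round(3), "z at hinge",(L[3]-L[2]*L[1]/L[0]).round(3))
    if f=="scene": save("s5.png",cv2.resize(c["image"][100:260,140:320],None,fx=3.5,fy=3.5))
E
```

```text
time: 12.68
tcp_pos: [0.4487, -0.1814, 0.339]
orientation: [0.0, 0.076, 0.997, -0.0]
ft_force: [1.2, -3.5, -3.2]
finger_gap: 0.033
grasp_force: 52.3
scene ptr 189 0.532
 cover 4375 0.514 z at hinge 0.042
top ptr 135 0.53
 cover 1715 0.516 z at hinge 0.04
```

View pics/s5.png

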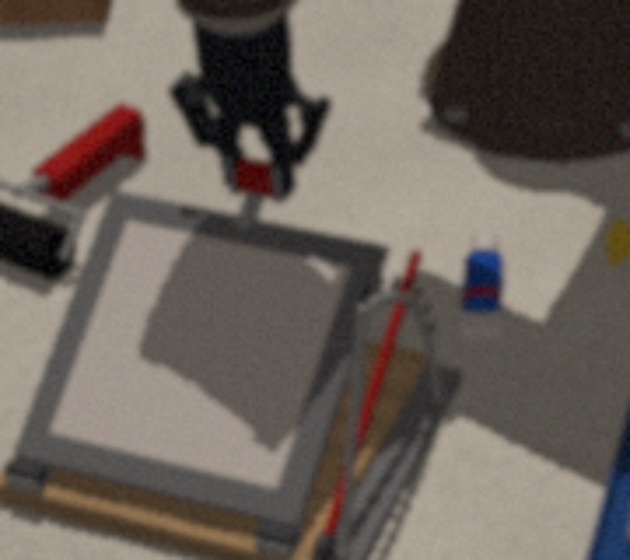

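The cover is held by the fingers at the red grip, (255,178) of the crop. It measures 0.515 rad against 0.531 for the pointer, well inside the tolerance. I make a small trim, let it settle, check that it is still, and hand in.

```bash

python3 -m creep '[[[0.001,-0.0002,0.0015],0,0.02],[[0.0007,-0.0001,0.0014],0,0.02],[[0,0,0],0,0.02],[[0,0,0],0,0.02],[[0,0,0],0,0.02],[[0,0,0],0,0.02],[[0,0,0],0,0.02],[[0,0,0],0,0.02]]'
python3 - <<'E'
from h import *
c=capture("scene"); A=allw(c); h=cv2.cvtColor(c["image"],cv2.COLOR_RGB2HSV).astype(int)
P=A[(abs(A[...,0]-.56)<.06)&(abs(A[...,1]-.219)<.05)&(A[...,2]>.025)&((h[...,0]<8)|(h[...,0]>172))&(h[...,1]>130)]
print("brayer handle",len(P),np.median(P,0).round(3)); s=get_state(); print(abs(s["joint_velocities"]).max(),s["grasp_force"],s["finger_gap"])
print(sign_off())
E
```

```text
time: 13.45
tcp_pos: [0.4506, -0.1817, 0.3421]
orientation: [-0.0, 0.076, 0.997, -0.0]
ft_force: [4.5, -5.4, -7.6]
finger_gap: 0.0328
grasp_force: 51.6
brayer handle 207 [0.569 0.223 0.043]
0.0016618527242134602 51.56738340854645 0.03331148545304609
the job is handed in; nothing more can be done
None
```

The ink roller lies flat and released in the blue tray, and the cover is held by the fingers at its red grip about 0.01 rad from the pointer angle (estimated after the final trim, not re-measured); I handed the job in at about 13.5 s, and no verdict came back.

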